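Throttle the round suction port in the pottery studio

TASK

Two dust-extraction ports are set on the pottery bench, both open. Slide the shutter plate of the port with the round hole one click across the hole, by its black knob, so that it sits in its middle stop with the port half covered, and let go. Leave the shutter of the square port as it is.

Things in the scene. Friction and masses are not known exactly. Their poses are not given: they have to be found in the camera images.
- round_gate: Fixed grey suction-port housing with the ROUND hole, 110 x 240 x 40 mm (x, y, z), on the bench; origin at the centre of its underside. Its 80 mm hole is centred at y = +55 mm in the top. Between two 8 mm high rails a 4 mm steel shutter plate, 94 x 100 mm, upper face 44 mm above the bench, slides along the housing's +y over the hole. Place and yaw vary. The other housing has a square hole.
- round_knob (a point): Centre of the top of the upright black knob on the round port's shutter plate: a cylinder, 26 mm diameter, 36 mm tall above the plate (top 80 mm above the bench), free all round. With the port open it stands at about y = -72 mm of the housing; it moves with the plate towards the housing's +y as the hole is covered.
- round_shutter (a joint): Travel (m) of the round port's shutter along its housing's +y. Three stops with a catch: 0 = open (it starts here, up to 4 mm off), 0.042 = half covered, 0.084 = shut, end of travel. It takes about 8 N to leave a stop; past half-way between two stops (21 mm) the catch draws it to the nearer one with about 5 N; let go, it rests within about 2 mm of the stop.
- square_shutter (a joint): The same travel for the shutter of the other housing, the one with the square 78 mm hole; it starts at its open stop, 0, and must stay there.

How it is judged:
At the end, for the whole second after the job is handed in: The round port's shutter rests in its middle stop (travel 42 mm, within 10 mm), released and still, and the square port's shutter is still at its open stop (travel under 12 mm) (value of joint round_shutter between 0.032 and 0.052 m and velocity of joint round_shutter between -0.01 and 0.01 m/s and value of joint square_shutter below 0.012 m); the robot touches nothing.
It fails at once if the square port's shutter is slid out of its open stop (by more than 20 mm) (value of joint square_shutter above 0.02 m).
It also fails if it takes over 26 s, if anything falls off the work surface, if the arm or the gripper's body presses on something with over 40 N, if the wrist force passes 120 N, or if a joint passes its speed limit or range.

ROBOT

A 7-joint arm with a two-finger parallel gripper is mounted at the origin on the work surface. World frame = base frame: x ahead of the robot, y to its left, z up, the work surface at z = 0. Lengths are in m, angles in rad, forces in N, time in s.
With the tool pointing down it reaches from about 0.4 to 0.875 m from the base axis. Payload 4.4 kg.
Tool frame: the origin (TCP) lies on the front face of the gripper's body, between the roots of the fingers; the fingertips stand 73 mm ahead of it and the grasp point (between the pads) lies 54 mm ahead of it; z points along the fingers, y is the line along which they close (so a half turn about z gives the same grasp; the last joint's range is limited). The gripper opens to 85 mm and grips with 20 to 120 N. Pads are 22 mm wide; open, the fingers measure 114 mm over their backs; the gripper's body (76 mm by 85 mm) begins 54 mm behind the grasp point. The pads swing forward as they close: fully open they stand 13 mm farther back than shut.
Start: joints at [1.138, 0.628, 0.038, 1.517, -0.027, 0.996, -0.02], TCP at [0.233, -0.607, 0.304] pointing down, gripper open.
Joint ranges: [-3.06, 3.06], [-0.37, 2.12], [-1.25, 1.32], [0.18, 2.47], [-1.1, 4.24], [0.23, 1.98], [-2.94, 2.94]. Speed limits (rad/s): [2.57, 2.57, 3.14, 3.14, 3.14, 3.14, 3.14].

INTERFACE

Orientations are given as a rotation vector (axis times angle).
In Python, from bench import bot gives the robot as it stands.
- The arm moves only by the shell command python3 -m pendant 'ROWS' [FORCE]. ROWS is text: rows parted by semicolons, each of 7 numbers parted by spaces: the shift along the world's x, y, z in cm, then the turn, a rotation vector about the world's x, y, z in rad, then the opening in per cent of the stroke, from 0 (shut) to 100 (fully open). A call has 1 to 10 rows; each row shifts and turns the commanded pose from where the row before left it; what a row does not reach is not made up. A row lasts 1/12 s, in which the tool goes at most 41.7 mm and 7.16 degrees, less where a joint would pass 70% of its speed; a pose out of reach is approached as far as the arm can. A call with a gripper value outside its range is refused whole. The fingers move at their own pace and stop on an object; FORCE is the grip in N (left out, the last holds). Time passes only in rows, so rows that do not move let the fingers close. It gives the time, the measured TCP pose, the force, the opening and the grip force at its end, in the units of the state.
- bot.observe(): the state, without advancing time (a new reading comes with each control period).
- bot.grab_frame(name): name is "side" or "top"; returns the picture (480x640x3 uint8, red, green, blue); there is no depth.
- bot.camera_info(name): a dict with "fx", "fy", "cx", "cy" (pixels), "R" (3x3) and "t" (3): a world point X has camera coordinates R X + t. Camera axes: x right, y down, z forward; pixel columns grow to the right and rows downward; lengths in m; the calibration is good to about 2 mm. A picture is of the moment at which its call begins. camera_info takes no time and is no camera call.
- bot.close_job(): hands the job in; it is judged then, once.
Trained networks look in the newest picture that a camera, given by its name, has taken for a name from the list of things; names that differ only in an ending like _2 or _b are one class to them, and where a whole thing is asked for, a point or a joint stands for the part that bears it (a point fixed in the world has none). Each returns a list of dicts, best first, with "score" (0 to 1); they miss things now and then, are a little off and sometimes report something else, mostly with a low value. They report only what shows in the picture. A call takes as long as a camera call.
- bot.spot_in(camera, label): "rect" ([left, top, right, bottom] as shares, 0 to 1, of the picture: columns of its width, rows of its height, round what is visible of it).
- bot.tip_of(camera, label): "centre" ([column, row] as shares, 0 to 1, of the picture: columns of its width, rows of its height: a listed point, or the origin of a listed thing).
The state is a dict: "clock": time; "q": joint angles; "joint_velocities": joint speeds; "tau": joint torques, N m; "ee_pos": TCP position; "orientation": TCP orientation; "contact_force": force on the tool from outside, world axes, zero at the start; "ft_torque": the same for the moment, N m; "finger_gap": finger opening in m; "grip_force": force on a finger pad.
Only numpy, scipy, OpenCV 4.12 (cv2) and the standard library are available. Lean on these libraries where they do the work, as an engineer would, in place of code of your own. Each camera call takes 0.05 s, during which the arm holds its last target. There are 200 camera calls.

## Working session

There is one attempt and no reset: what is moved stays moved. The work goes in short steps, Python scripts to look and compute and a shell command to move; the robot and the scene stay as the last step left them, time stands still between calls to the robot, and variables do not carry over. Pictures are saved under pics/ and viewed, at most 10 in all, crops included, and the job is handed in when it is done.

```bash
mkdir -p pics
cat > h.py <<'E'
import numpy as np, cv2
from bench import bot
def onplane(cam,u,v,z):
    c=bot.camera_info(cam);R=np.array(c["R"]);t=np.array(c["t"])
    o=-R.T@t; d=R.T@np.array([(u-c["cx"])/c["fx"],(v-c["cy"])/c["fy"],1]); return o+d*(z-o[2])/d[2]
def snap(cam,name):
    im=bot.grab_frame(cam); cv2.imwrite(f"pics/{name}.png",np.array(im)[:,:,::-1]); return im
E
python3 - <<'E'
from h import *
for c in("top","side"):
    snap(c,c+"0")
    for l,z in(("round_knob",.08),("round_gate",0)):
        for d in bot.tip_of(c,l)[:3]:
            u,v=d["centre"][0]*640,d["centre"][1]*480
            print(c,l,round(d["score"],2),round(u),round(v),onplane(c,u,v,z).round(3))
    print([(round(d["score"],2),(np.array(d["rect"])*[640,480,640,480]).round()) for d in bot.spot_in(c,"round_gate")[:3]])
s=bot.observe();print(s["clock"],s["ee_pos"],s["orientation"],s["finger_gap"])
E
```

```text
top round_knob 0.64 471 218 [ 0.561 -0.301  0.08 ]
top round_gate 0.81 431 245 [ 0.514 -0.246  0.   ]
[(0.56, array([366., 180., 504., 308.]))]
side round_knob 0.79 354 180 [ 0.552 -0.287  0.08 ]
side round_gate 0.86 360 219 [ 0.516 -0.246  0.   ]
[(0.56, array([323., 175., 404., 245.]))]
0.4 [ 0.23311854 -0.60670617  0.30378944] [-3.08871002e+00 -5.72823176e-01  9.79607583e-06] 0.08543776103242501
```

View pics/top0.png

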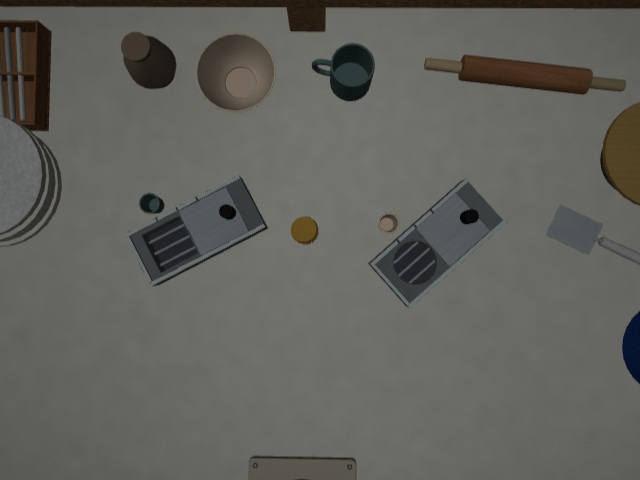

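View pics/side0.png

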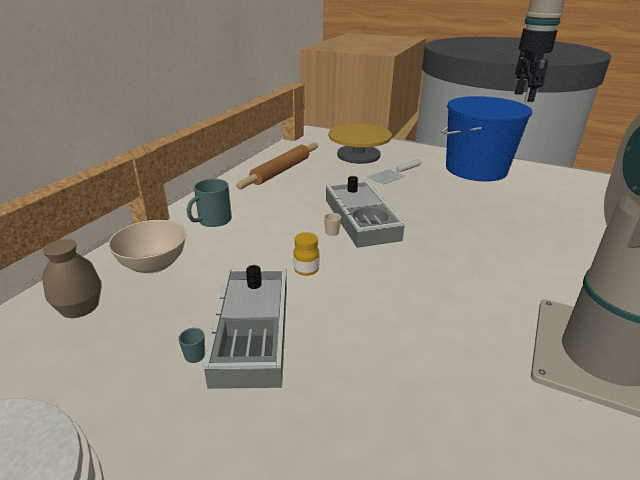

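The top view shows the round port at right, with its hole near (415,262), its knob near (470,216), and corners near (465,180), (504,219), (408,306) and (369,264). The side view shows its knob top near (353,180). Next I'll get the yaw from the corners and cross-check the knob.

Run:
```python
from h import *
P=np.array([onplane("top",u,v,.048)[:2] for u,v in((465,180),(504,219),(408,306),(369,264))])
print(P.round(3),"centre",P.mean(0).round(3),"sides",[np.linalg.norm(P[i]-P[i-1]).round(3) for i in range(4)])
a=(P[2]+P[3]-P[0]-P[1]);a/=np.linalg.norm(a);print("axis",a.round(3),np.degrees(np.arctan2(a[1],a[0])).round(1))
c=P.mean(0)
print("knob pred",(c-.072*a).round(3),(np.array([.515,-.246])-.072*a).round(3),"hole pred",(c+.055*a).round(3),"hole seen",onplane("top",415,262,.04).round(3))
for cam,(x0,y0,x1,y1) in(("top",(455,200,490,232)),("side",(340,170,365,195))):
    im=cv2.imread(f"pics/{cam}0.png")[y0:y1,x0:x1].max(2)
    m=(im<32); v,u=np.nonzero(m); v+=y0;u+=x0
    print(cam,len(u),u.mean(),v.mean(),u.min(),u.max(),v.min(),v.max(),"mid-height:",onplane(cam,u.mean(),v.mean(),.062).round(3))
```

```text
[[ 0.633 -0.299]
 [ 0.562 -0.371]
 [ 0.399 -0.194]
 [ 0.476 -0.122]] centre [ 0.517 -0.247] sides [np.float64(0.237), np.float64(0.102), np.float64(0.24), np.float64(0.105)]
axis [-0.671  0.741] 132.2
knob pred [ 0.566 -0.3  ] [ 0.563 -0.299] hole pred [ 0.48  -0.206] hole seen [ 0.48  -0.208  0.04 ]
top 210 469.12380952380954 216.15714285714284 460 478 209 223 mid-height: [ 0.565 -0.303  0.062]
side 121 352.0413223140496 184.1487603305785 348 356 177 191 mid-height: [ 0.561 -0.298  0.062]
```

```bash
python3 -m pendant '2.7 2.5 0 0 0 0.123 100;2.7 2.5 0 0 0 0.123 100;2.7 2.5 0 0 0 0.123 100;2.7 2.5 0 0 0 0 100;2.7 2.5 0 0 0 0 100;2.7 2.5 0 0 0 0 100;2.7 2.5 0 0 0 0 100;2.7 2.5 0 0 0 0 100;2.7 2.5 0 0 0 0 100;2.7 2.5 0 0 0 0 100' 40
```

```text
clock: 1.23
ee_pos: [0.5043, -0.3554, 0.3041]
orientation: [2.931, 1.13, 0.0]
contact_force: [-0.3, -0.3, 0.9]
finger_gap: 0.0855
grip_force: 0.0
```

```bash
python3 -m pendant '3.0 2.7 0 0 0 0 100;3.0 2.7 0 0 0 0 100;0 0 -3.4 0 0 0 100;0 0 -3.4 0 0 0 100;0 0 -3.2 0 0 0 100;0 0 0 0 0 0 100'
python3 - <<'E'
from h import *
im=snap("top","t1"); im2=snap("side","s1")
a=cv2.resize(im[130:330,340:540],(400,400),interpolation=2);b=cv2.resize(im2[100:260,280:440],(400,400),interpolation=2)
cv2.imwrite("pics/c1.png",np.hstack([a,b])[:,:,::-1])
E
```

```text
clock: 1.73
ee_pos: [0.5597, -0.3007, 0.1976]
orientation: [-2.923, -1.128, 0.013]
contact_force: [-0.3, 0.1, -1.1]
finger_gap: 0.0854
grip_force: 0.0
```

View pics/c1.png

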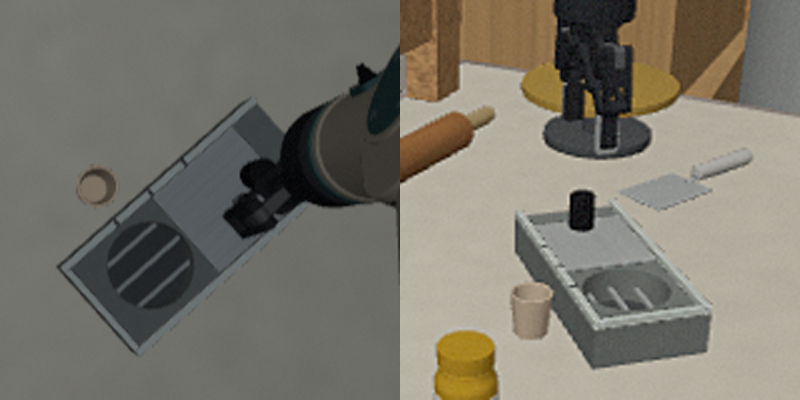

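The top crop shows the near finger (crop 245,215) on the axis towards the hole. The side crop shows the gripper above the knob (crop 582,210). I'll add 4 mm in x, then go down and close.

```bash
python3 -m pendant '0.4 0 -2.5 0 0 0 100;0 0 -2.5 0 0 0 100;0 0 -1.9 0 0 0 100;0 0 0 0 0 0 100;0 0 0 0 0 0 60;0 0 0 0 0 0 20;0 0 0 0 0 0 10;0 0 0 0 0 0 10;0 0 0 0 0 0 10;0 0 0 0 0 0 10' 40
```

```text
clock: 2.67
ee_pos: [0.5657, -0.3007, 0.1363]
orientation: [-2.927, -1.129, 0.004]
contact_force: [-4.8, 5.2, 10.4]
finger_gap: 0.0238
grip_force: 38.7
```

```bash
python3 -m pendant '-0.7 0.8 0 0 0 0 10;-0.7 0.8 0 0 0 0 10;-0.7 0.8 0 0 0 0 10;-0.7 0.8 0 0 0 0 10;0 0 0 0 0 0 10;0 0 0 0 0 0 10'
python3 - <<'E'
from h import *
im=snap("top","t2"); im2=snap("side","s2")
a=cv2.resize(im[130:330,340:540],(400,400),interpolation=2);b=cv2.resize(im2[100:260,280:440],(400,400),interpolation=2)
cv2.imwrite("pics/c2.png",np.hstack([a,b])[:,:,::-1])
E
```

```text
clock: 3.17
ee_pos: [0.5384, -0.2705, 0.1364]
orientation: [-2.931, -1.13, 0.001]
contact_force: [-2.9, 1.5, 6.8]
finger_gap: 0.0245
grip_force: 40.4
```

View pics/c2.png

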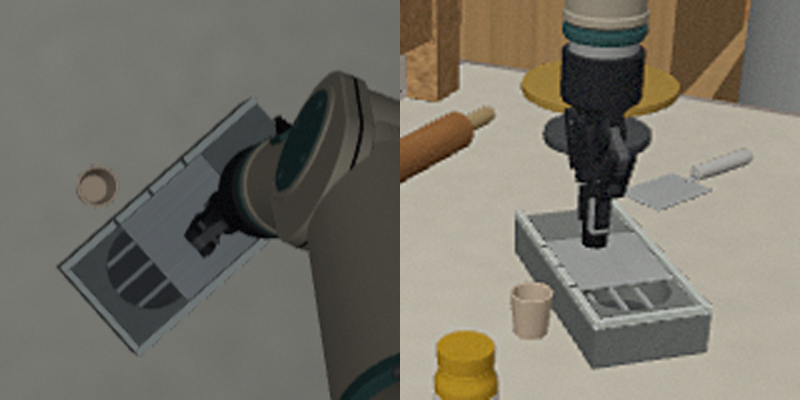

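The plate now half covers the hole: its front edge crosses the hole's middle in the crop, roughly from (120,225) to (190,300). I'll let go, retreat upward and check.

```bash
python3 -m pendant '0 0 0 0 0 0 30;0 0 0 0 0 0 60;0 0 0 0 0 0 100;0 0 0 0 0 0 100;0 0 0 0 0 0 100;0 0 1 0 0 0 100;0 0 3 0 0 0 100;0 0 3.5 0 0 0 100;0 0 3.5 0 0 0 100;0 0 0 0 0 0 100'
python3 - <<'E'
from h import *
im=snap("top","t3"); im2=snap("side","s3")
for d in bot.tip_of("side","round_knob")[:2]:
    u,v=d["centre"][0]*640,d["centre"][1]*480; p=onplane("side",u,v,.08); print(d["score"],p.round(3),"travel vs side net start",((p[:2]-[.552,-.287])@[-.671,.741]).round(4))
a=cv2.resize(im[130:330,340:540],(400,400),interpolation=2);b=cv2.resize(im2[100:260,280:440],(400,400),interpolation=2)
cv2.imwrite("pics/c3.png",np.hstack([a,b])[:,:,::-1])
E
```

```text
clock: 4.1
ee_pos: [0.5426, -0.2723, 0.2524]
orientation: [2.923, 1.126, 0.014]
contact_force: [1.2, -0.9, 0.4]
finger_gap: 0.0854
grip_force: 0.0
0.64 [ 0.539 -0.279  0.08 ] travel vs side net start 0.0147
```

View pics/c3.png

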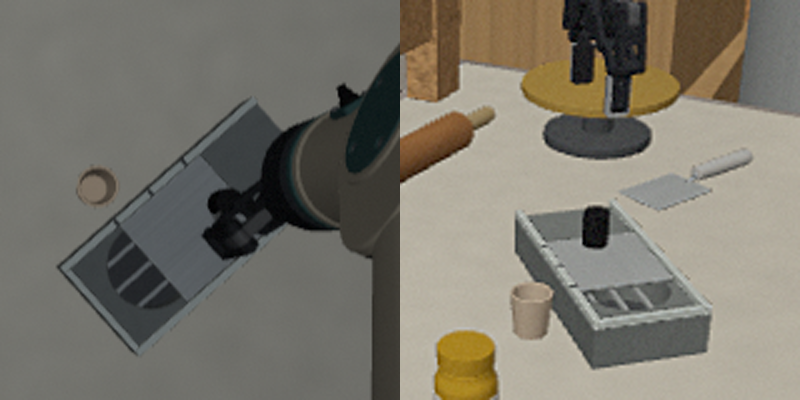

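The top crop shows the plate's front edge moved about 24 px (roughly 43 mm). The network's knob reading disagrees, so I'll check the knob pixels directly.

Run:
```python
from h import *
r=[]
for n in("side0","side0","s3"):
    x0,y0,x1,y1=(340,170,372,203)
    v,u=np.nonzero(cv2.imread(f"pics/{n}.png")[y0:y1,x0:x1].max(2)<32)
    r.append(onplane("side",u.mean()+x0,v.mean()+y0,.062)[:2]);print(n,len(u),r[-1].round(3))
print((r[2]-r[0])@[-.671,.741])
```

```text
side0 121 [ 0.561 -0.298]
side0 121 [ 0.561 -0.298]
s3 136 [ 0.535 -0.27 ]
0.038836474559564765
```

The knob pixels give about 39 mm of travel, the plate edge about 43 mm, and the gripper moved about 41 mm. All three fit the middle stop.

```bash
python3 -c "
from bench import bot
print(bot.close_job())"
```

```text
the job is handed in; nothing more can be done
None
```

The round port's shutter was slid about 41 mm into its middle stop, half covering the hole, and released with the arm clear; the square port was not touched, and the job is handed in (no verdict came back).

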